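# Bin the spoiled lemon in the lever-lid food caddy

### The job

The lemon has gone off. Stand the honey jar on the lever of the steel food-waste caddy so that its weight holds the lid fully raised, put the lemon in under the lid, then take the jar off the lever so slowly that the lid comes down with it and does not slam, and stand the jar back on the chopping board. Leave the tomato, the onion and the mug about where they are.

Things in the scene. Friction and masses are not known exactly. Their poses are not given: they have to be found in the camera images.
- caddy: Food-waste caddy, fixed to the worktop: an open steel bucket on a black plinth, 170 mm deep (x), 190 mm wide (y), rim 185 mm above the worktop, walls 5 mm, bucket floor 60 mm above the worktop. Origin: centre of its underside on the worktop; x points to its back (hinge side), -x to its front (lever side, roughly toward the robot), z up.
- mouth (a point): Centre of the caddy's mouth, at rim height (185 mm up), axes as the caddy.
- lid (a joint): Lid of the caddy, rad: 0 shut, 0.84 fully raised (48 deg). A flat plate 176 mm long, 196 mm wide, 16 mm thick, hinged along the back rim (caddy x +85 mm, z 185 mm). Linked rigidly to the lever: lid angle = 4 x lever angle; nothing latches or damps it, it falls shut when the lever is let go.
- lid_edge (a point): Middle of the lid's front edge. With the lid fully raised it is at about caddy x -26 mm, 318 mm above the worktop: the lid still hangs over the back two thirds of the mouth, so the tool must come in under it from the front, leaning 35 to 45 deg (wrist toward the caddy's front, fingertips toward its back).
- lever (a joint): Lid-lift lever, rad: 0 at rest (tread up), 0.21 pressed fully down. It pivots inside the plinth at caddy x 0, z 16 mm; about 3 N on the tread starts it, less holds it down, and a bottom stop ends it.
- tread (a point): Centre of the top of the lever's black rubber tread (72 mm along x, 82 mm along y), in front of the caddy. At rest it is at caddy x -145 mm, z 53 mm and slopes up toward the front by 0.21 rad; pressed down it is level, at caddy x -150 mm, z 22 mm.
- jar: Full honey jar, amber glass with a steel cap and a paper label, upright cylinder 58 mm diameter, 100 mm tall, 0.4 to 0.56 kg: heavy enough to hold the lever right down when it stands on the tread's middle. Origin: centre of its underside; z up.
- lemon: Yellow lemon lying on the board, 72 mm long along its own x, 55 mm wide (y), 56 mm tall, 70 to 140 g. Origin: under its middle, at its underside as it lies at the start; centre 28 mm along its z.
- lemon_center (a point): Middle of the lemon.
- board: Wooden chopping board, 200 mm (x) by 300 mm (y), 21 mm thick, fixed on the worktop. Origin: centre of its underside. Jar, lemon and tomato start in a row along its y, about 100 mm apart, in any order.
- tomato: Red tomato on the board, 69 mm across, 71 mm tall, to be left there. Origin: centre of its underside.
- mug: White mug with a handle, 83 mm across and 94 mm tall, on the worktop to the right of the caddy; leave it. Origin: centre of its underside.
- onion: Brown onion, 82 mm across and 94 mm tall, on the worktop in front, between board and caddy; leave it. Origin: centre of its underside.
Mind the look-alikes: they are no part of the job. What is shaped like the jar but black is not meant.

How it is judged:
On the way, in this order (a step that is already met when the one before it is completed fails the run):
1. the jar stands released on the lever and holds the lid fully raised (value of joint lid above 0.75 rad and contact force between jar and lever above 0.5 N and contact force between the fingers and jar below 0.1 N and angle between jar's own z axis and vertical below 0.2 rad), for 0.3 s.
2. the lemon lies released inside the caddy while the jar still holds the lid raised (x of lemon_center in the frame of caddy between -0.08 and 0.08 m and y of lemon_center in the frame of caddy between -0.09 and 0.09 m and z of lemon_center in the frame of caddy between 0.065 and 0.16 m and value of joint lid above 0.75 rad and contact force between the fingers and lemon below 0.1 N and contact force between jar and lever above 0.5 N), for 0.2 s.
3. the jar is off the lever and the lid is shut over the lemon (x of lemon_center in the frame of caddy between -0.08 and 0.08 m and y of lemon_center in the frame of caddy between -0.09 and 0.09 m and z of lemon_center in the frame of caddy between 0.065 and 0.16 m and value of joint lid below 0.04 rad and contact force between jar and lever below 0.1 N), for 0.2 s.
At the end, for the whole second after the job is handed in: The lid is shut (under 0.04 rad) with the lemon at rest inside the caddy, and the honey jar stands upright (within 0.1 rad), released and at rest on the chopping board, its middle at least 20 mm in from the board's edges (x of lemon_center in the frame of caddy between -0.08 and 0.08 m and y of lemon_center in the frame of caddy between -0.09 and 0.09 m and z of lemon_center in the frame of caddy between 0.065 and 0.16 m and value of joint lid below 0.04 rad and x of jar in the frame of board between -0.08 and 0.08 m and y of jar in the frame of board between -0.13 and 0.13 m and z of jar in the frame of board between 0.016 and 0.026 m and angle between jar's own z axis and vertical below 0.1 rad and linear speed of jar below 0.02 m/s and linear speed of lemon below 0.1 m/s); the robot touches nothing.
It fails at once if the lid slams (falls faster than 3 rad/s) (velocity of joint lid below -3 rad/s).
It fails at once if the tomato, mug or onion is moved more than 40 mm (distance of any of tomato, mug, onion from where it was at the start of the episode above 0.04 m).
It also fails if it takes over 72 s, if anything falls off the work surface, if the arm or the gripper's body presses on something with over 40 N, if the wrist force passes 120 N, or if a joint passes its speed limit or range.

### The arm

A 6-joint arm with a two-finger parallel gripper is mounted at the origin on a cart in front of the work surface, level with it; the furniture and walls round the work are solid. World frame = base frame: x ahead of the robot, y to its left, z up, the work surface at z = 0. Lengths are in m, angles in rad, forces in N, time in s.
With the tool pointing down it reaches from about 0.275 to 0.75 m from the base axis. Payload 10.2 kg.
Tool frame: the origin (TCP) lies on the centre line of the jaws, within the pads' length; the fingertips stand 25 mm ahead of it and the grasp point (between the pads) lies 6 mm ahead of it (ctrl.tip_reach is the distance from the TCP to the fingertips, in m); z points along the fingers, y is the line along which they close (so a half turn about z gives the same grasp; the last joint's range is limited). The gripper opens to 88 mm and grips with 3 to 60 N. Pads are 18 mm wide; open, the fingers measure 123 mm over their backs; the gripper's body (75 mm by 187 mm) begins 45 mm behind the grasp point.
Start: joints at [-0.223, 0.313, 1.498, -0, 1.331, -0.223], TCP at [0.525, -0, 0.264] pointing down, gripper open.
Joint ranges: [-2.94, 2.94], [-0.97, 2.17], [0.19, 2.56], [-1.23, 4.37], [0.02, 3.11], [-2.88, 2.88]. Speed limits (rad/s): [2.39, 2.39, 3.01, 3.14, 3.14, 3.14].

### API

Orientations are given as [roll, pitch, yaw] about the fixed x, y, z axes, in that order (R = Rz(yaw) Ry(pitch) Rx(roll)).
In Python, from rig import sensors, imaging, sign_off, ctrl gives the robot as it stands.
- The arm moves only by the tool send_rows, never from a script. Its arguments are lists of equal length, an entry for each row: "jaw": the finger opening in mm, from 0 to 88.1; "delta_pos": the shift along the world's x, y, z in units of 30 mm (1.0 is 30 mm), a list of three; "spin": the turn about the world's z in units of 8 degrees (1.0 is 8 degrees). In form: {"jaw": [jaw, ...], "delta_pos": [[x, y, z], ...], "spin": [spin, ...]}. A call has 1 to 20 rows; each row is the pose to reach, as a shift and turn from the pose commanded when the call began; what a row does not reach only later rows make up. A row lasts 1/10 s, in which the tool goes at most 50 mm and 8.59 degrees, less where a joint would pass 70% of its speed; a pose out of reach is approached as far as the arm can. A call with a gripper value outside its range is refused whole. The fingers move at their own pace and stop on an object; "grip_force" is the grip in N (left out, the last holds). Time passes only in rows, so rows that repeat a pose let the fingers close. It gives the time, the measured TCP pose, the force, the opening and the grip force at its end, in the units of the state.
- sensors.read_state(): the state, without advancing time (a new reading comes with each control period).
- imaging.get_image(name): name is "scene" or "side" or "wrist"; returns the picture (400x640x3 uint8, red, green, blue); there is no depth.
- imaging.calibration(name): a dict with "vfov" (degrees; the focal length in pixels is half the picture's height over the tangent of half this angle, whatever the lens; pixels are square), "cx", "cy" (the principal point, pixels), "world_from_camera" (4x4, takes a point from camera to world coordinates). Camera axes: x right, y up, looking along -z (the intrinsics and any distortion apply to the point x, -y, -z); pixel columns grow to the right and rows downward; lengths in m; the calibration is good to about 2 mm. A picture is of the moment at which its call begins: read the wrist's pose just before it. calibration takes no time and is no camera call; for the wrist camera it gives the pose at the moment of the call.
- sign_off(): hands the job in; it is judged then, once.
The state is a dict: "time_s": time; "joint_positions": joint angles; "qvel": joint speeds; "effort": joint torques, N m; "position": TCP position; "orientation": TCP orientation; "force": force on the tool from outside, world axes, zero at the start; "ft_torque": the same for the moment, N m; "width": finger opening in m; "gripper_force": force on a finger pad.
Only numpy, scipy, OpenCV 4.12 (cv2) and the standard library are available. Lean on these libraries where they do the work, as an engineer would, in place of code of your own. Each camera call takes 0.05 s, during which the arm holds its last target. There are 200 camera calls.

## Working session

There is one attempt and no reset: what is moved stays moved. The work goes in short steps, Python scripts to look and compute and a tool call to move; the robot and the scene stay as the last step left them, time stands still between calls to the robot, and variables do not carry over. Pictures are saved under pics/ and viewed, at most 10 in all, crops included, and the job is handed in when it is done.

Besides the shell and the picture viewer there is one more tool, called after "Request:" by a JSON object that holds its "api" and its "payload", one argument or row to a line. send_rows: Moves the arm, as the interface text tells. Its arguments: {"type":"object","properties":{"jaw":{"type":"array"},"delta_pos":{"type":"array"},"spin":{"type":"array"},"grip_force":{"type":"number"}},"required":["jaw","delta_pos","spin"]}

```bash
mkdir -p pics; cat > h.py <<'E'
import numpy as np, cv2
from rig import sensors, imaging, sign_off, ctrl
def ray(name,u,v,z,c=None):
    c=c or imaging.calibration(name); f=200/np.tan(np.radians(c['vfov'])/2)
    T=np.array(c['world_from_camera']); d=T[:3,:3]@np.array([(u-c['cx'])/f,-(v-c['cy'])/f,-1]); o=T[:3,3]
    return o+d*(z-o[2])/d[2]
def proj(name,p,c=None):
    c=c or imaging.calibration(name); f=200/np.tan(np.radians(c['vfov'])/2)
    q=np.linalg.inv(np.array(c['world_from_camera']))@np.append(p,1); return c['cx']+f*q[0]/-q[2], c['cy']-f*q[1]/-q[2]
E
python3 - <<'E'
from h import *
for n in ('scene','side','wrist'):
    c=imaging.calibration(n); print(n,{k:(np.round(v,3).tolist() if k=='world_from_camera' else v) for k,v in c.items()})
    cv2.imwrite(f'pics/{n}0.png',imaging.get_image(n)[...,::-1])
print(sensors.read_state(), ctrl.tip_reach)
E
```

```text
scene {'vfov': 43.7509177980318, 'cx': 331.1712064550084, 'cy': 198.75511682249842, 'world_from_camera': [[-0.757, 0.314, -0.573, -0.445], [-0.654, -0.383, 0.652, 1.036], [-0.015, 0.868, 0.496, 0.977], [0.0, 0.0, 0.0, 1.0]]}
side {'vfov': 50.411727370646645, 'cx': 324.8383870732005, 'cy': 200.22357372332476, 'world_from_camera': [[-1.0, 0.011, 0.015, 0.571], [0.008, -0.458, 0.889, 1.129], [0.017, 0.889, 0.458, 0.748], [0.0, 0.0, 0.0, 1.0]]}
wrist {'vfov': 71.95602696404093, 'cx': 321.3182626424472, 'cy': 199.5121469185397, 'world_from_camera': [[1.0, -0.0, 0.002, 0.525], [-0.0, 0.961, 0.276, 0.071], [-0.002, -0.276, 0.961, 0.385], [0.0, 0.0, 0.0, 1.0]]}
{'time_s': 0.15, 'joint_positions': array([-2.23377395e-01,  3.13298951e-01,  1.49822894e+00, -1.50387766e-05,
        1.33101987e+00, -2.23409275e-01]), 'qvel': array([-0.00053484, -0.00188241, -0.00241234,  0.00062341,  0.00094076,
       -0.00157072]), 'effort': array([ 1.56247002e-03, -4.02303922e+01, -2.52316958e+01,  6.93405792e-02,
        3.44249513e-02, -9.17278635e-05]), 'position': array([5.24841965e-01, 3.22636938e-05, 2.63316713e-01]), 'orientation': array([-3.14065805e+00, -1.97367148e-04,  1.57083169e+00]), 'force': array([-0.63024234, -0.37691902, -0.25895306]), 'ft_torque': array([-0.00195623, -0.01051362, -0.0562069 ]), 'gripper_force': 0.0, 'width': 0.08821750096238673} 0.025
```

View pics/scene0.png

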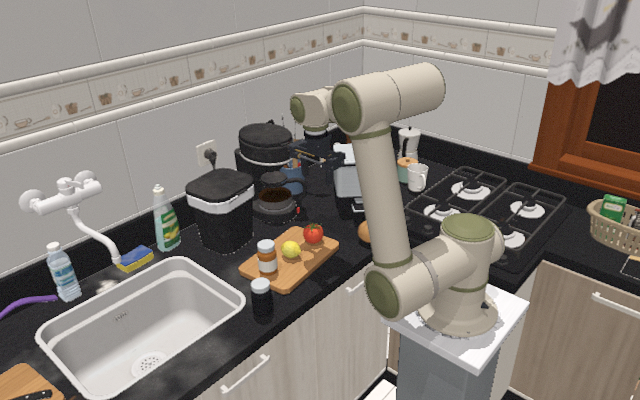

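View pics/side0.png

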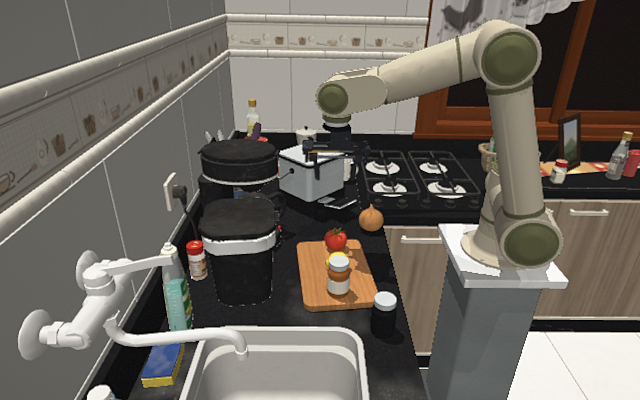

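View pics/wrist0.png

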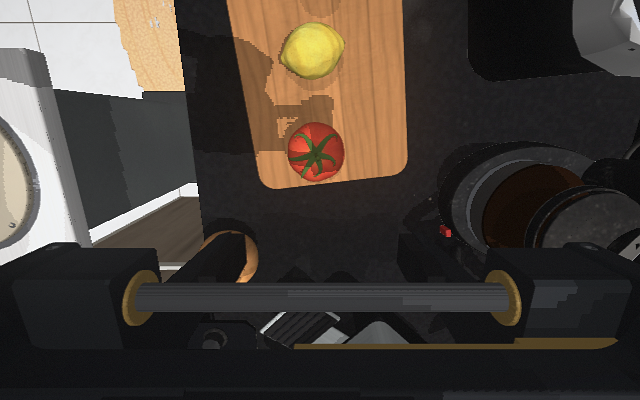

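```bash
python3 - <<'E'
from h import *
print('onion',ray('scene',368,232,.045),ray('side',371,217,.045))
print('tread',ray('side',340,203,.05),ray('scene',360,208,.05))
print('lid TL',ray('side',280,152,.19), 'front',ray('side',318,172,.19))
print('jar wrist/side',ray('side',339,293,.021),ray('scene',268,273,.021))
for p in [(311,50,.049),(316,152,.06)]: print(ray('wrist',*p))
im=imaging.get_image('side')
cv2.imwrite('pics/c1.png',cv2.resize(im[120:240,230:400],None,fx=4,fy=4,interpolation=2)[...,::-1])
E
```

```text
onion [ 0.38897435 -0.09911013  0.045     ] [ 0.39393061 -0.116206    0.045     ]
tread [ 0.49505782 -0.20587442  0.05      ] [ 0.50199509 -0.20010306  0.05      ]
lid TL [ 0.71437928 -0.3356153   0.19      ] front [ 0.57412821 -0.15646279  0.19      ]
jar wrist/side [0.51473612 0.24896311 0.021     ] [0.50971654 0.24938591 0.021     ]
[0.51294283 0.14584613 0.049     ]
[0.51806004 0.0361043  0.06      ]
```

View pics/c1.png

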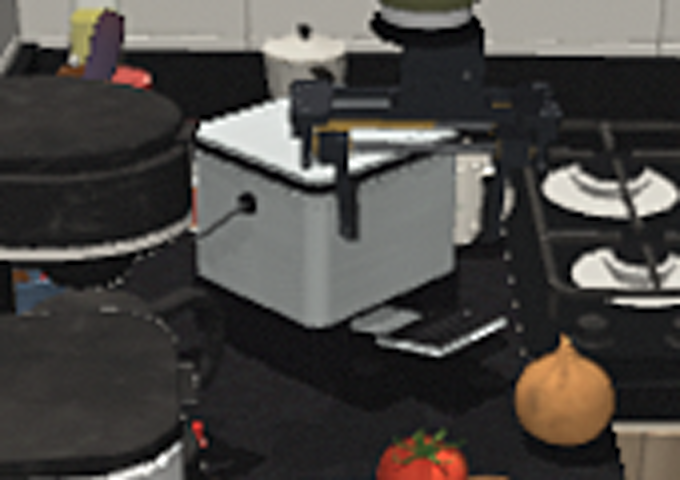

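Request:
{"api": "send_rows", "payload": {
  "jaw": [88, 88, 88, 88, 88, 88, 88, 88, 88, 88, 88],
  "delta_pos": [
    [0, 0, 1.5],
    [0, -1, 3],
    [0, -2.5, 4],
    [0, -4, 5],
    [0.5, -5.5, 5],
    [1, -7, 5],
    [1, -8, 5],
    [1, -8, 5],
    [1, -8, 5],
    [1, -8, 5],
    [1, -8, 5]
  ],
  "spin": [0, 0, 0, 0, 0, 0, 0, 0, 0, 0, 0]
}}

```text
time_s: 1.3
position: [0.5551, -0.2388, 0.4143]
orientation: [3.141, 0.0, 1.572]
force: [0.3, 0.5, -0.1]
width: 0.0879
gripper_force: 0.0
```

```bash
python3 - <<'E'
from h import *
c=imaging.calibration('wrist'); im=imaging.get_image('wrist')
import pickle; pickle.dump(c,open('w1.pkl','wb'))
cv2.imwrite('pics/w1.png',im[...,::-1]); print(sensors.read_state()['position'])
E
```

```text
[ 0.55505777 -0.23893143  0.41425725]
```

View pics/w1.png

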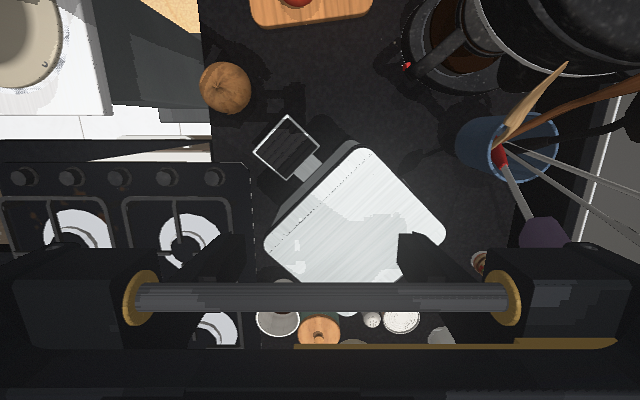

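```bash
python3 - <<'E'
from h import *
import pickle; c=pickle.load(open('w1.pkl','rb'))
f=lambda u,v,z: ray('wrist',u,v,z,c)
a=f(268,236,.197);b=f(352,154,.197);d=f(380,155,.197);e=f(440,221,.197)
print('front edge dir',np.degrees(np.arctan2(*(b-a)[[1,0]])),'side dir',np.degrees(np.arctan2(*(e-d)[[1,0]])))
P=[f(u,v,.053) for u,v in [(286,115),(320,150),(287,181),(253,148)]]
for p in P: print(p)
print('tread',np.mean(P,0), 'sides',np.linalg.norm(P[1]-P[0]),np.linalg.norm(P[3]-P[0]))
A=np.array([a[:2],b[:2]]);
# corner of lines
M=np.c_[(b-a)[:2],-(e-d)[:2]]; t=np.linalg.solve(M,(d-a)[:2]); k=a+t[0]*(b-a); print('front-left lid corner',k)
th=np.arctan2(*(e-d)[[1,0]]); X=np.array([np.cos(th),np.sin(th)]);Y=np.array([-X[1],X[0]])
print('caddy from lid',k[:2]+X*91-0*X if 0 else k[:2]+X*.091-Y*.098, 'from tread',np.mean(P,0)[:2]+X*.145)
print('onion',f(225,88,.045))
im=imaging.get_image('wrist')
# jar via scene/side contours handled later
E
```

```text
front edge dir 45.06574411440518 side dir -45.70234790225339
[ 0.49546642 -0.1587599   0.053     ]
[ 0.55243034 -0.21669226  0.053     ]
[ 0.49341463 -0.27162814  0.053     ]
[ 0.43651345 -0.21343237  0.053     ]
tread [ 0.49445621 -0.21512817  0.053     ] sides 0.08124683220003831 0.08040231421196166
front-left lid corner [ 0.60895788 -0.18994987  0.197     ]
caddy from lid [ 0.60237031 -0.32352233] from tread [ 0.59572217 -0.31890776]
onion [ 0.39466364 -0.11589337  0.045     ]
```

Request:
{"api": "send_rows", "payload": {
  "jaw": [88, 88, 88, 88, 88, 88, 88, 88, 88, 88, 88, 88, 88, 88, 88],
  "delta_pos": [
    [0, 1, 0],
    [0, 2.5, 0],
    [0, 4, 0],
    [0, 5.5, 0],
    [-0.5, 7, 0],
    [-1, 8.5, -1],
    [-1.4, 10, -2],
    [-1.4, 11.5, -3],
    [-1.4, 13, -3.5],
    [-1.4, 14, -3.5],
    [-1.4, 14.6, -3.5],
    [-1.4, 14.6, -3.5],
    [-1.4, 14.6, -3.5],
    [-1.4, 14.6, -3.5],
    [-1.4, 14.6, -3.5]
  ],
  "spin": [0, 0, 0, 0, 0, 0, 0, 0, 0, 0, 0, 0, 0, 0, 0]
}}

```text
time_s: 2.9
position: [0.5132, 0.1971, 0.309]
orientation: [3.141, 0.0, 1.569]
force: [-0.7, 0.3, 0.5]
width: 0.088
gripper_force: 0.0
```

```bash
python3 - <<'E'
from h import *
c=imaging.calibration('wrist'); im=imaging.get_image('wrist')
import pickle; pickle.dump(c,open('w2.pkl','wb'))
cv2.imwrite('pics/w2.png',im[...,::-1]); print(sensors.read_state()['position'])
E
```

```text
[0.51315005 0.1971731  0.30892113]
```

View pics/w2.png

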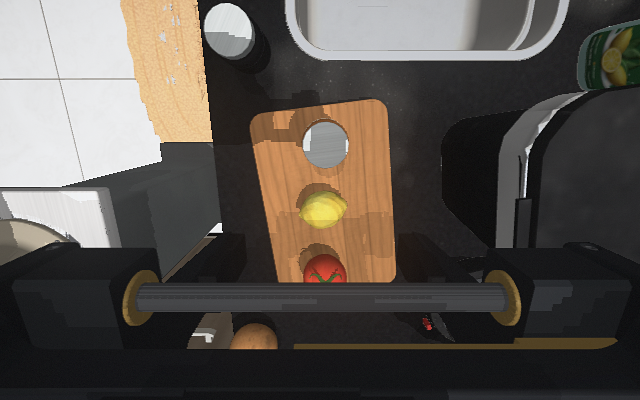

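```bash
python3 - <<'E'
from h import *
import pickle; c=pickle.load(open('w2.pkl','rb'))
f=lambda u,v,z: ray('wrist',u,v,z,c)
print('jar',f(326,144.5,.121),'black',f(229,30,.1))
im=cv2.imread('pics/w2.png'); h=cv2.cvtColor(im,cv2.COLOR_BGR2HSV)
m=cv2.inRange(h,(22,130,100),(34,255,255)); n,l,s,ce=cv2.connectedComponentsWithStats(m); 
for i in range(1,n):
    if s[i,4]>400: print(s[i],ce[i],f(*ce[i],.049),cv2.fitEllipse(np.argwhere(l==i)[:,::-1].astype(np.float32)))
print('board',[f(u,v,.021) for u,v in [(251,101),(387,98),(397,283),(278,290)]])
E
```

```text
jar [0.51808052 0.24298199 0.121     ] black [0.41515445 0.36088004 0.1       ]
[ 299  191   48   38 1320] [322.59469697 209.11212121] [0.51458075 0.14454558 0.049     ] ((322.5958557128906, 209.11956787109375), (29.750179290771484, 37.91767883300781), 75.03155517578125)
board [array([0.41431738, 0.2948863 , 0.021     ]), array([0.60474832, 0.29856249, 0.021     ]), array([0.640633  , 0.00382747, 0.021     ]), array([ 0.43853719, -0.00957457,  0.021     ])]
```

Request:
{"api": "send_rows", "payload": {
  "jaw": [88, 88, 88, 88, 88, 88, 88, 88, 88, 88, 58, 40, 40, 40, 40, 40, 40, 40],
  "delta_pos": [
    [0.1, 0.8, -0.5],
    [0.1, 1.57, -1.2],
    [0.1, 1.57, -2.4],
    [0.1, 1.57, -3.6],
    [0.1, 1.57, -4.8],
    [0.1, 1.57, -5.8],
    [0.1, 1.57, -6.5],
    [0.1, 1.57, -7.05],
    [0.1, 1.57, -7.05],
    [0.1, 1.57, -7.05],
    [0.1, 1.57, -7.05],
    [0.1, 1.57, -7.05],
    [0.1, 1.57, -7.05],
    [0.1, 1.57, -7.05],
    [0.1, 1.57, -7.05],
    [0.1, 1.57, -7.05],
    [0.1, 1.57, -7.05],
    [0.1, 1.57, -7.05]
  ],
  "spin": [0, 0, 0, 0, 0, 0, 0, 0, 0, 0, 0, 0, 0, 0, 0, 0, 0, 0],
  "grip_force": 30
}}

```text
time_s: 4.75
position: [0.5166, 0.2452, 0.0978]
orientation: [3.14, -0.0, 1.571]
force: [3.7, 0.1, 5.0]
width: 0.0569
gripper_force: 30.0
```

Request:
{"api": "send_rows", "payload": {
  "jaw": [40, 40, 40, 40, 40, 40, 40, 40, 40, 40, 40, 40, 40, 40, 40, 40, 40, 40, 40, 40],
  "delta_pos": [
    [0, 0, 0.6],
    [0, 0, 1.6],
    [0, 0, 2.8],
    [0, 0, 4],
    [0, -0.8, 5.2],
    [0, -1.9, 6],
    [0, -3, 6],
    [0, -4.3, 6],
    [0, -5.6, 6],
    [0, -7, 6],
    [0, -8.4, 6],
    [-0.3, -9.8, 6],
    [-0.5, -11.2, 6],
    [-0.79, -12.6, 6],
    [-0.79, -13.8, 6],
    [-0.79, -14.7, 6],
    [-0.79, -15.2, 6],
    [-0.79, -15.34, 6],
    [-0.79, -15.34, 6],
    [-0.79, -15.34, 6]
  ],
  "spin": [0, 0, 0, 0, 0, 0, 0, 0.5, 1, 1.5, 2, 2.6, 3.2, 3.8, 4.4, 5, 5.4, 5.6, 5.6, 5.6]
}}

```text
time_s: 6.75
position: [0.4919, -0.2144, 0.2762]
orientation: [-3.141, -0.003, 2.352]
force: [-0.2, -0.7, -4.7]
width: 0.057
gripper_force: 30.0
```

```bash
python3 - <<'E'
from h import *
im=imaging.get_image('side'); j=imaging.get_image('scene'); print(sensors.read_state()['position'],sensors.read_state()['width'])
cv2.imwrite('pics/c2.png',np.hstack([cv2.resize(im[90:240,260:400],None,fx=2.8,fy=2.8),cv2.resize(j[100:250,280:420],None,fx=2.8,fy=2.8)])[...,::-1])
E
```

```text
[ 0.49212586 -0.21436764  0.27670221] 0.057160394931445486
```

View pics/c2.png

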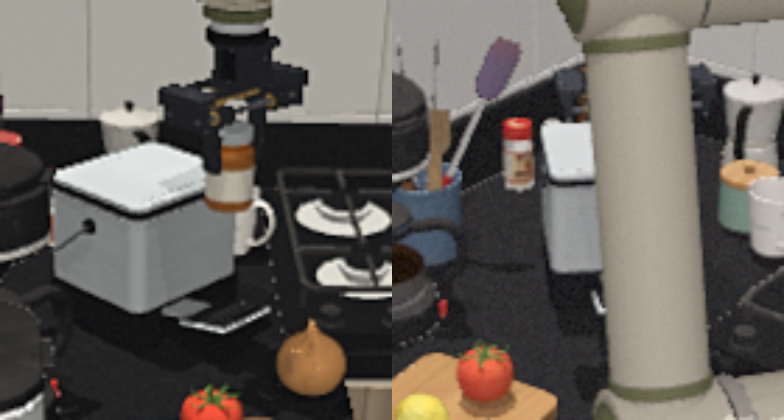

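Request:
{"api": "send_rows", "payload": {
  "jaw": [40, 40, 40, 40, 40, 40, 40, 40, 40, 40, 40, 40, 40, 40, 40, 40, 40, 40, 40, 40],
  "delta_pos": [
    [0, 0, -0.6],
    [0, 0, -1.6],
    [0, 0, -2.6],
    [0, 0, -3.5],
    [0, 0, -4.1],
    [0, 0, -4.4],
    [0, 0, -4.52],
    [0, 0, -4.64],
    [0, 0, -4.76],
    [0, 0, -4.88],
    [0, 0, -5.0],
    [0, 0, -5.12],
    [0, 0, -5.24],
    [0, 0, -5.36],
    [0, 0, -5.48],
    [0, 0, -5.58],
    [0, 0, -5.68],
    [0, 0, -5.76],
    [0, 0, -5.8],
    [0, 0, -5.8]
  ],
  "spin": [0, 0, 0, 0, 0, 0, 0, 0, 0, 0, 0, 0, 0, 0, 0, 0, 0, 0, 0, 0],
  "grip_force": 45
}}

```text
time_s: 8.85
position: [0.4923, -0.2151, 0.1031]
orientation: [-3.142, -0.0, 2.353]
force: [-0.2, -0.3, -4.4]
width: 0.0567
gripper_force: 45.0
```

```bash
python3 - <<'E'
from h import *
im=imaging.get_image('side'); j=imaging.get_image('wrist'); print(sensors.read_state()['force'])
cv2.imwrite('pics/c3.png',np.hstack([cv2.resize(im[90:240,260:400],None,fx=2.6,fy=2.6),cv2.resize(j,(420,390))])[...,::-1])
E
```

```text
[-0.67748193  1.00385016 -4.44252181]
```

View pics/c3.png

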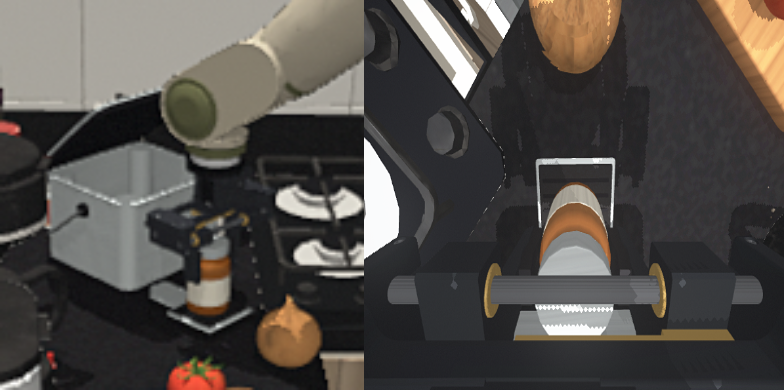

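Request:
{"api": "send_rows", "payload": {
  "jaw": [40, 40, 40, 40, 40, 40],
  "delta_pos": [
    [0, 0, -0.05],
    [0, 0, -0.1],
    [0, 0, -0.14],
    [0, 0, -0.16],
    [0, 0, -0.16],
    [0, 0, -0.16]
  ],
  "spin": [0, 0, 0, 0, 0, 0]
}}

```text
time_s: 9.55
position: [0.4924, -0.2152, 0.0987]
orientation: [3.142, 0.0, 2.353]
force: [-1.5, 1.5, 2.2]
width: 0.0565
gripper_force: 45.0
```

Request:
{"api": "send_rows", "payload": {
  "jaw": [60, 66, 76, 88, 88, 88, 88, 88, 88, 88, 88, 88, 88, 88],
  "delta_pos": [
    [0, 0, 0],
    [0, 0, 0],
    [0, 0, 0],
    [0, 0, 0],
    [0, 0, 0],
    [0, 0, 0],
    [0, 0, 0],
    [0, 0, 0.4],
    [0, 0, 1],
    [0, 0, 2],
    [0, 0, 3],
    [0, 0, 4.2],
    [0, 0, 5.2],
    [0, 0, 6]
  ],
  "spin": [0, 0, 0, 0, 0, 0, 0, 0, 0, 0, 0, 0, 0, 0]
}}

```text
time_s: 10.95
position: [0.4923, -0.2151, 0.2814]
orientation: [3.141, 0.003, 2.353]
force: [-0.2, -0.5, 0.1]
width: 0.088
gripper_force: 0.0
```

```bash
python3 - <<'E'
from h import *
im=imaging.get_image('side'); c=imaging.calibration('wrist'); j=imaging.get_image('wrist'); 
import pickle; pickle.dump(c,open('w3.pkl','wb')); cv2.imwrite('pics/w3.png',j[...,::-1])
cv2.imwrite('pics/c4.png',np.hstack([cv2.resize(im[90:240,260:400],None,fx=2.6,fy=2.6),cv2.resize(j,(420,390))])[...,::-1])
E
```

```text
(no output)
```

View pics/c4.png

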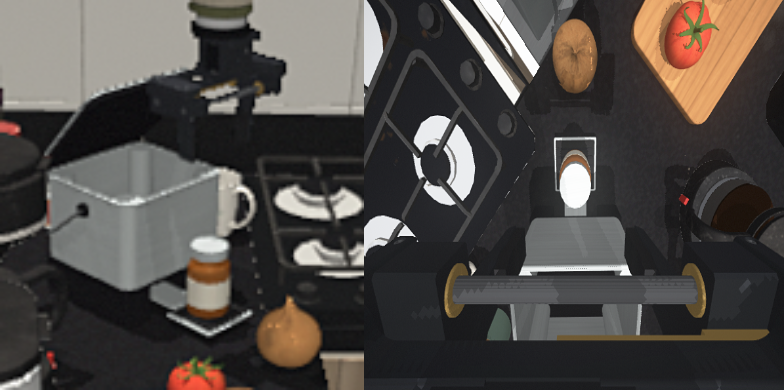

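Request:
{"api": "send_rows", "payload": {
  "jaw": [76, 76, 76, 76, 76, 76, 76, 76, 76, 76, 76, 76, 76, 76, 76, 76, 76, 76],
  "delta_pos": [
    [0, 0.4, 0],
    [0, 1.2, 0],
    [0, 2.2, 0],
    [0, 3.4, 0],
    [0, 4.8, 0],
    [0.2, 6.2, 0],
    [0.4, 7.6, 0],
    [0.6, 9, 0],
    [0.72, 10.2, 0],
    [0.72, 11.2, 0],
    [0.72, 11.8, 0],
    [0.72, 12, 0],
    [0.72, 12, -1],
    [0.72, 12, -2],
    [0.72, 12, -3],
    [0.72, 12, -3.5],
    [0.72, 12, -3.5],
    [0.72, 12, -3.5]
  ],
  "spin": [0.3, 0.9, 1.6, 2.4, 3.2, 4, 4.8, 5.6, 6.3, 6.9, 7.27, 7.27, 7.27, 7.27, 7.27, 7.27, 7.27, 7.27]
}}

```text
time_s: 12.85
position: [0.5138, 0.1446, 0.1737]
orientation: [-3.142, -0.0, -2.916]
force: [0.1, -0.1, -1.0]
width: 0.0761
gripper_force: 0.0
```

```bash
python3 - <<'E'
from h import *
c=imaging.calibration('wrist'); im=imaging.get_image('wrist')[...,::-1].copy()
cv2.imwrite('pics/w4.png',im); h=cv2.cvtColor(im,cv2.COLOR_BGR2HSV)
m=cv2.inRange(h,(22,130,80),(34,255,255)); n,l,s,ce=cv2.connectedComponentsWithStats(m)
for i in range(1,n):
    if s[i,4]>400:
        e=cv2.fitEllipse(cv2.convexHull(np.argwhere(l==i)[:,::-1].astype(np.int32))); a=np.radians(e[2]+90); d=np.array([np.cos(a),np.sin(a)])
        p,q=[ray('wrist',*(np.array(e[0])+k*20*d),.049,c) for k in (-1,1)]
        print(s[i],ray('wrist',*e[0],.049,c),e,'axis',np.degrees(np.arctan2(*(q-p)[[1,0]])))
S=sensors.read_state();print(S['position'],S['orientation'],S['joint_positions'])
im2=imaging.get_image('side')[...,::-1]; cv2.imwrite('pics/s4.png',im2); h=cv2.cvtColor(im2,cv2.COLOR_BGR2HSV)
m=cv2.inRange(h,(24,130,80),(34,255,255)); n,l,s,ce=cv2.connectedComponentsWithStats(m)
for i in range(1,n):
    if s[i,4]>100: print('side',s[i],ray('side',*ce[i],.049))
E
```

```text
[ 291  163   59   74 3181] [0.51379938 0.14423842 0.049     ] ((320.3324890136719, 199.9604949951172), (57.8159065246582, 71.35803985595703), 176.7894287109375) axis -164.0537702942919
[0.51414924 0.14469783 0.17420875] [-3.14136538e+00  1.02960443e-03 -2.91585003e+00] [ 5.48579951e-02  4.18633653e-01  1.59397114e+00 -5.40892975e-05
  1.12793461e+00 -1.74165769e+00]
side [326 252  24  19 318] [0.51481153 0.14499874 0.049     ]
side [142 343  42  45 393] [0.87248431 0.53705392 0.049     ]
```

Request:
{"api": "send_rows", "payload": {
  "jaw": [76, 76, 76, 76, 76, 76, 76, 60, 40, 40, 40, 40, 40, 40, 40, 40, 40, 40],
  "delta_pos": [
    [0, 0, -0.6],
    [0, 0, -1.5],
    [0, 0, -2.4],
    [0, 0, -3.2],
    [0, 0, -3.6],
    [0, 0, -3.68],
    [0, 0, -3.68],
    [0, 0, -3.68],
    [0, 0, -3.68],
    [0, 0, -3.68],
    [0, 0, -3.68],
    [0, 0, -3.68],
    [0, 0, -3.4],
    [0, 0, -2.8],
    [0, 0, -1.8],
    [0, 0, -0.6],
    [0, 0, 0],
    [0, 0, 0]
  ],
  "spin": [0.2, 0.3, 0.3, 0.3, 0.3, 0.3, 0.3, 0.3, 0.3, 0.3, 0.3, 0.3, 0.3, 0.3, 0.3, 0.3, 0.3, 0.3],
  "grip_force": 15
}}

```text
time_s: 14.75
position: [0.5148, 0.145, 0.176]
orientation: [-3.141, 0.005, -2.873]
force: [0.2, 0.5, -1.9]
width: 0.0531
gripper_force: 15.0
```

Request:
{"api": "send_rows", "payload": {
  "jaw": [40, 40, 40, 40, 40, 40, 40, 40, 40, 40, 40, 40, 40, 40, 40, 40, 40],
  "delta_pos": [
    [0, 0, 0.6],
    [0, -0.5, 1.6],
    [0, -1.3, 2.8],
    [0, -2.3, 3.6],
    [0, -3.5, 3.98],
    [0, -4.8, 3.98],
    [0, -6.1, 3.98],
    [0, -7.4, 3.98],
    [0, -8.7, 3.98],
    [0, -10, 3.98],
    [0.1, -11.2, 3.98],
    [0.2, -12.2, 3.98],
    [0.2, -12.8, 3.98],
    [0.2, -12.96, 3.98],
    [0.2, -12.96, 3.98],
    [0.2, -12.96, 3.98],
    [0.2, -12.96, 3.98]
  ],
  "spin": [0, -0.4, -1, -1.7, -2.4, -3.1, -3.8, -4.5, -5.2, -5.9, -6.6, -7.1, -7.57, -7.57, -7.57, -7.57, -7.57]
}}

```text
time_s: 16.45
position: [0.52, -0.2429, 0.2928]
orientation: [3.141, -0.0, 2.355]
force: [-0.4, -0.0, -0.9]
width: 0.053
gripper_force: 15.0
```

```bash
python3 - <<'E'
from h import *
S=sensors.read_state();print(S['position'],S['orientation'],S['width'])
im=imaging.get_image('side');j=imaging.get_image('wrist')
# check numerically: lid underside edges & bucket from w3 (arm above jar): rim bright pixels
cv2.imwrite('pics/c5.png',np.hstack([cv2.resize(im[90:240,260:400],None,fx=2.6,fy=2.6),cv2.resize(j,(420,390))])[...,::-1])
E
```

```text
[ 0.52004148 -0.24287763  0.29283719] [ 3.14144929e+00 -1.61991040e-04  2.35464953e+00] 0.05295250114203744
```

View pics/c5.png

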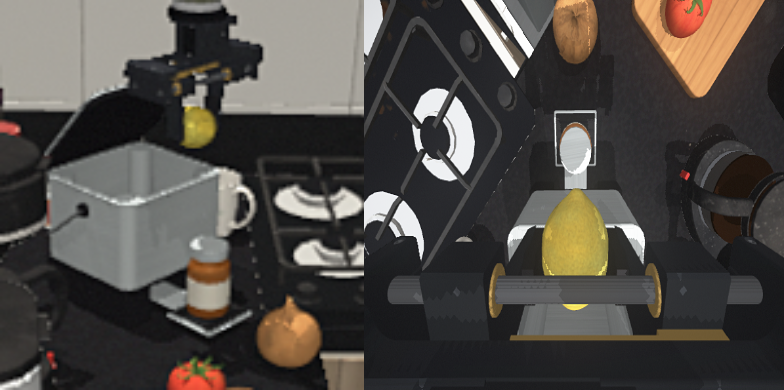

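```bash
python3 - <<'E'
from h import *
c=imaging.calibration('wrist')
X=np.array([.703,-.711]);Y=np.array([.711,.703])
for u,v in [(250,195),(321,195),(390,195),(228,224),(418,224)]:
    p=ray('wrist',u,v,.185,c); r=p[:2]-[.598,-.322]; print(p, 'caddy',r@X,r@Y)
print(imaging.get_image('wrist')[180:245:3,258].mean(1).round())
E
```

```text
[ 0.46966417 -0.27951141  0.185     ] caddy -0.120429479798538 -0.06137729728302065
[ 0.51303687 -0.23632308  0.185     ] caddy -0.12064537192003486 -0.00017791271350903824
[ 0.55518703 -0.1943521   0.185     ] caddy -0.12085517872282175 0.05929645402128292
[ 0.47328987 -0.31356279  0.185     ] caddy -0.0936700769227898 -0.08273753940014263
[ 0.59294995 -0.19441041  0.185     ] caddy -0.09426638495587206 0.08610489641173921
[ 32.  37.  36.  31.  31.  33. 115. 115. 113. 111. 113. 115. 123. 116.
 117. 115. 118. 214.  43.  43.  38.  39.]
```

Request:
{"api": "send_rows", "payload": {
  "jaw": [40, 40, 40, 40, 40, 40, 40, 62, 75, 80, 80, 80, 80, 80, 80, 80, 80, 80],
  "delta_pos": [
    [0.2, -0.2, 0.05],
    [0.6, -0.6, 0.05],
    [1, -1.03, 0.05],
    [1.2, -1.23, 0.05],
    [1.3, -1.33, 0.05],
    [1.3, -1.33, 0.05],
    [1.3, -1.33, 0.05],
    [1.3, -1.33, 0.05],
    [1.3, -1.33, 0.05],
    [1.3, -1.33, 0.05],
    [1.3, -1.33, 0.05],
    [1.3, -1.33, 0.05],
    [1.3, -1.33, 0.05],
    [0.8, -0.8, 0.05],
    [0.2, -0.2, 0.05],
    [0, 0, 0.05],
    [0, 0, 0.05],
    [0, 0, 0.05]
  ],
  "spin": [0, 0, 0, 0, 0, 0, 0, 0, 0, 0, 0, 0, 0, 0, 0, 0, 0, 0]
}}

```text
time_s: 18.4
position: [0.5203, -0.2445, 0.2945]
orientation: [3.142, 0.001, 2.353]
force: [1.3, 0.4, 0.3]
width: 0.08
gripper_force: 0.0
```

```bash
python3 - <<'E'
from h import *
S=sensors.read_state();print(S['position'],S['force'])
X=np.array([.703,-.711]);Y=np.array([.711,.703])
for n in ('side','scene','wrist'):
    c=imaging.calibration(n); im=imaging.get_image(n)[...,::-1].copy(); cv2.imwrite(f'pics/{n}6.png',im)
    m=cv2.inRange(cv2.cvtColor(im,cv2.COLOR_BGR2HSV),(22,120,50),(34,255,255)); k,l,s,ce=cv2.connectedComponentsWithStats(m)
    for i in range(1,k):
        if s[i,4]>60: r=ray(n,*ce[i],.09,c); d=r[:2]-[.598,-.322]; print(n,s[i],'caddy',d@X,d@Y)
E
```

```text
[ 0.52034433 -0.24446198  0.29446806] [1.2563385  0.44716894 0.2853066 ]
side [141 343  43  45 407] caddy -0.45457183670916473 0.8103785058966044
scene [164 227  15  12  80] caddy -0.3241680994081007 0.650627293550728
scene [116 252  38  20 217] caddy -0.4771076775256282 0.7214582591278834
wrist [275 266  42  17 507] caddy 0.01694952464109536 -0.03376625241524274
```

Request:
{"api": "send_rows", "payload": {
  "jaw": [88, 88, 88, 88, 88, 88, 88, 88, 88, 88, 88, 88, 70, 60, 50, 40, 40, 40, 40, 40],
  "delta_pos": [
    [-0.4, 0.4, 0],
    [-0.8, 0.85, 0],
    [-0.93, 0.97, 0],
    [-0.93, 0.97, -0.6],
    [-0.93, 0.97, -1.6],
    [-0.93, 0.97, -2.8],
    [-0.93, 0.97, -4],
    [-0.93, 0.97, -5],
    [-0.93, 0.97, -5.8],
    [-0.93, 0.97, -6.3],
    [-0.93, 0.97, -6.5],
    [-0.93, 0.97, -6.5],
    [-0.93, 0.97, -6.5],
    [-0.93, 0.97, -6.5],
    [-0.93, 0.97, -6.5],
    [-0.93, 0.97, -6.5],
    [-0.93, 0.97, -6.5],
    [-0.93, 0.97, -6.5],
    [-0.93, 0.97, -6.5],
    [-0.93, 0.97, -6.5]
  ],
  "spin": [0, 0, 0, 0, 0, 0, 0, 0, 0, 0, 0, 0, 0, 0, 0, 0, 0, 0, 0, 0],
  "grip_force": 45
}}

```text
time_s: 20.55
position: [0.4923, -0.2148, 0.0997]
orientation: [3.141, 0.001, 2.353]
force: [1.4, 1.3, 5.8]
width: 0.0571
gripper_force: 45.0
```

Request:
{"api": "send_rows", "payload": {
  "jaw": [40, 40, 40, 40, 40, 40, 40, 40, 40, 40, 40, 40, 40, 40, 40, 40, 40, 40, 40, 40],
  "delta_pos": [
    [0, 0, 0.03],
    [0, 0, 0.06],
    [0, 0, 0.1],
    [0, 0, 0.14],
    [0, 0, 0.18],
    [0, 0, 0.22],
    [0, 0, 0.26],
    [0, 0, 0.3],
    [0, 0, 0.34],
    [0, 0, 0.38],
    [0, 0, 0.42],
    [0, 0, 0.46],
    [0, 0, 0.5],
    [0, 0, 0.54],
    [0, 0, 0.58],
    [0, 0, 0.62],
    [0, 0, 0.66],
    [0, 0, 0.7],
    [0, 0, 0.74],
    [0, 0, 0.78]
  ],
  "spin": [0, 0, 0, 0, 0, 0, 0, 0, 0, 0, 0, 0, 0, 0, 0, 0, 0, 0, 0, 0]
}}

```text
time_s: 22.55
position: [0.492, -0.2148, 0.1228]
orientation: [3.142, 0.0, 2.353]
force: [0.5, -0.5, -3.2]
width: 0.0567
gripper_force: 45.0
```

Request:
{"api": "send_rows", "payload": {
  "jaw": [40, 40, 40, 40, 40, 40, 40, 40, 40, 40, 40, 40, 40, 40, 40, 40, 40, 40, 40, 40],
  "delta_pos": [
    [0, 0, 0.04],
    [0, 0, 0.08],
    [0, 0, 0.12],
    [0, 0, 0.16],
    [0, 0, 0.2],
    [0, 0, 0.24],
    [0, 0, 0.28],
    [0, 0, 0.32],
    [0, 0, 0.36],
    [0, 0, 0.4],
    [0, 0, 0.44],
    [0, 0, 0.48],
    [0, 0, 0.52],
    [0, 0, 0.56],
    [0, 0, 0.6],
    [0, 0, 0.64],
    [0, 0, 0.68],
    [0, 0, 0.72],
    [0, 0, 0.76],
    [0, 0, 0.8]
  ],
  "spin": [0, 0, 0, 0, 0, 0, 0, 0, 0, 0, 0, 0, 0, 0, 0, 0, 0, 0, 0, 0]
}}

```text
time_s: 24.55
position: [0.492, -0.2148, 0.1468]
orientation: [-3.142, -0.0, 2.353]
force: [-0.9, -0.8, -5.4]
width: 0.0567
gripper_force: 45.0
```

```bash
python3 - <<'E'
from h import *
S=sensors.read_state();print(S['position'],S['force'],S['width'])
im=imaging.get_image('side')[...,::-1].copy(); a=cv2.imread('pics/side0.png'); b=cv2.imread('pics/side6.png')
for r in [(slice(140,165),slice(280,315))]: # lid-top region
    print('now',im[r].mean(),'shut0',a[r].mean(),'open',b[r].mean())
E
```

```text
[ 0.49201348 -0.21480119  0.1468248 ] [-0.92318047 -0.77487064 -5.36228498] 0.05671660749988263
now 157.91695238095238 shut0 111.31428571428572 open 83.74171428571428
```

Request:
{"api": "send_rows", "payload": {
  "jaw": [40, 40, 40, 40, 40, 40, 40, 40, 40, 40, 40, 40, 40, 40, 40, 40, 40, 40, 40, 40],
  "delta_pos": [
    [0, 0, 0.2],
    [0, 0, 0.6],
    [0, 0, 1.4],
    [0, 0, 2.4],
    [0, 0.2, 3.4],
    [0, 0.8, 4.1],
    [0, 1.8, 4.35],
    [0.1, 3, 4.35],
    [0.2, 4.3, 4.35],
    [0.4, 5.6, 4.35],
    [0.6, 7, 4.35],
    [0.83, 8.4, 4.35],
    [0.83, 9.8, 4.35],
    [0.83, 11.2, 4.35],
    [0.83, 12.6, 4.35],
    [0.83, 13.8, 4.35],
    [0.83, 14.8, 4.35],
    [0.83, 15.33, 4.35],
    [0.83, 15.33, 4.35],
    [0.83, 15.33, 4.35]
  ],
  "spin": [0, 0, 0, 0, 0, 0, -0.4, -0.9, -1.5, -2.1, -2.7, -3.3, -3.9, -4.5, -5, -5.4, -5.6, -5.6, -5.6, -5.6]
}}

```text
time_s: 26.6
position: [0.517, 0.2444, 0.2775]
orientation: [3.141, 0.001, 1.571]
force: [0.7, -0.5, -5.9]
width: 0.0567
gripper_force: 45.0
```

Request:
{"api": "send_rows", "payload": {
  "jaw": [40, 40, 40, 40, 40, 40, 40, 40, 40, 40, 40, 40, 40, 40, 40, 40],
  "delta_pos": [
    [0, 0, -0.6],
    [0, 0, -1.6],
    [0, 0, -2.8],
    [0, 0, -4],
    [0, 0, -4.9],
    [0, 0, -5.4],
    [0, 0, -5.6],
    [0, 0, -5.65],
    [0, 0, -5.7],
    [0, 0, -5.75],
    [0, 0, -5.8],
    [0, 0, -5.84],
    [0, 0, -5.88],
    [0, 0, -5.9],
    [0, 0, -5.9],
    [0, 0, -5.9]
  ],
  "spin": [0, 0, 0, 0, 0, 0, 0, 0, 0, 0, 0, 0, 0, 0, 0, 0]
}}

```text
time_s: 28.2
position: [0.5169, 0.2451, 0.1002]
orientation: [3.142, -0.0, 1.571]
force: [0.1, -0.1, -4.9]
width: 0.0568
gripper_force: 45.0
```

Still carrying the full weight; lower on until contact.

Request:
{"api": "send_rows", "payload": {
  "jaw": [40, 40, 40, 40, 40],
  "delta_pos": [
    [0, 0, -0.02],
    [0, 0, -0.04],
    [0, 0, -0.06],
    [0, 0, -0.06],
    [0, 0, -0.06]
  ],
  "spin": [0, 0, 0, 0, 0]
}}

```text
time_s: 28.7
position: [0.517, 0.2451, 0.0989]
orientation: [3.141, -0.0, 1.571]
force: [-2.0, -0.0, 1.6]
width: 0.0567
gripper_force: 45.0
```

Contact. Release and rise.

Request:
{"api": "send_rows", "payload": {
  "jaw": [60, 66, 76, 88, 88, 88, 88, 88, 88, 88, 88, 88, 88, 88, 88, 88],
  "delta_pos": [
    [0, 0, 0],
    [0, 0, 0],
    [0, 0, 0],
    [0, 0, 0],
    [0, 0, 0],
    [0, 0, 0],
    [0, 0, 0.4],
    [0, 0, 1],
    [0, 0, 2],
    [0, 0, 3],
    [0, 0, 4.2],
    [0, 0, 5.2],
    [0, -0.6, 6.2],
    [0, -1.2, 6.8],
    [0, -1.6, 7],
    [0, -1.6, 7]
  ],
  "spin": [0, 0, 0, 0, 0, 0, 0, 0, 0, 0, 0, 0, 0, 0, 0, 0]
}}

```text
time_s: 30.3
position: [0.517, 0.1961, 0.3092]
orientation: [3.14, -0.0, 1.569]
force: [0.1, 0.9, 0.3]
width: 0.0881
gripper_force: 0.0
```

```bash
python3 - <<'E'
from h import *
c=imaging.calibration('wrist'); im=imaging.get_image('wrist')[...,::-1].copy(); b=cv2.imread('pics/w2.png')
s=imaging.get_image('side')[...,::-1]; a=cv2.imread('pics/side0.png')
cv2.imwrite('pics/c7.png',np.hstack([cv2.resize(s[120:330,230:410],None,fx=2,fy=2),cv2.resize(im,(420,420))]))
print(sensors.read_state()['position'],proj('wrist',[.517,.245,.121],c))
E
```

```text
[0.51662712 0.19725793 0.30757045] (np.float64(321.3105836669208), np.float64(141.76204702583382))
```

View pics/c7.png

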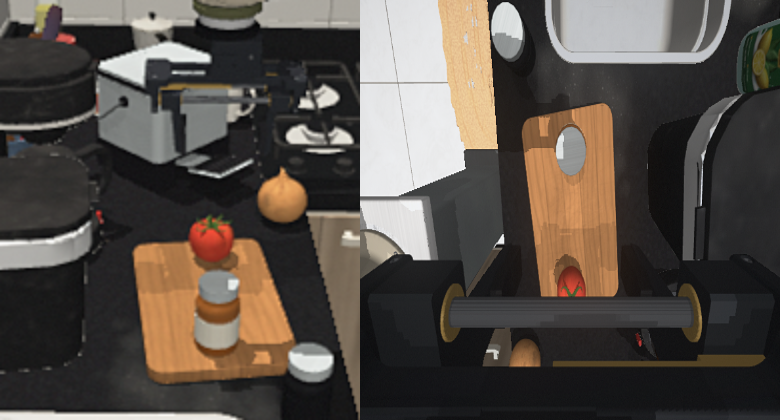

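The left half (side view) shows the lid shut, the lever up and the jar upright on the board. The right half (wrist view) has the jar's cap at about (571,151), where it started. The tomato and onion look undisturbed.

```bash
python3 -c "
from rig import sign_off; print(sign_off())"
```

```text
the job is handed in; nothing more can be done
None
```

I handed the job in: the lemon is in the caddy with the lid lowered gently and shut, and the jar is back upright on the board with the other items where they were; no verdict came back, and I viewed 11 pictures, one over the limit of 10.

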